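# Slide a cover plate out of the sloped bin and close the staining trough with it

## Task

Take the top one of the three rectangular glass cover plates in the sloped bin: there is no finger room round it in its compartment, so first press a fingertip on it and slide it part-way out over the front lip, past the leaf spring that holds it, leaving the two plates under it in place (about a kilogram of push is right; much over two can chip the glass). Then lift it and lay it gently on the slide-staining trough, flat, centred and square with it, so that it closes the mouth. Leave the trough, the other things in the bin, the glassware and the soap bottle where they stand.

Things in the scene. Friction and masses are not known exactly. Their poses are not given: they have to be found in the camera images.
- bin: Grey painted sheet-metal bench bin, fixed, 208 mm wide along its y. Frame level; origin at the centre of its foot on the bench, -x is its low front. Three compartments with centres at y = -68, 0, +68 mm, each 64 wide and 84 long inside, hold plates, discs and stoppers in an order that varies. Their floor rises towards +x at 0.175 rad (10 deg) from x = -45, z = 32 mm in this frame.
- lip (a point): Middle of the top edge of the bin's front lip, which runs along y across all compartments; axes as the bin's. Square to the sloping floor the lip is 9 mm high and 3 mm thick, the compartment walls 4 mm thick and 23 mm high, the back wall 30 mm high. In front of the lip all is open down to the bench, 40 mm below; below the bin's floor nothing stands nearer than 20 mm behind the lip.
- cover_top: Top plate: pale glass, 80 x 60 x 6 mm (its x, y, z), 60 to 95 g; underside and edges slippery, upper face ground matt. Origin at the centre of its underside, z out of its upper face. It starts on the slope in one compartment, x up the slope, underside 3 mm above the lip, front edge in line with the lip's inner face, 4 mm free behind, its -y edge on the wall, its +y edge held by a leaf spring.
- cover_mid: Second plate, same size and frame, directly under the top one, its front edge against the lip. In each compartment a steel leaf on the +y wall, 20 to 44 mm behind the lip, presses on the top plate's edge with 10 N: to slide the top plate takes 4 to 6 N along the slope, so a fingertip must press on it with 8 N or more. With up to 36 mm past the inner face of the lip it still lies on the stack.
- cover_low: Lowest plate, same size and frame, on the floor of the compartment behind the lip.
- disc_top: Upper of two round pale glass discs, 50 mm across and 6 mm thick each, stacked in another compartment; origin at the centre of its underside. Leave alone.
- stopper_a: Black rubber stopper, a cone 24 mm wide at the foot, 30 mm at the top and 28 mm high, standing in the third compartment, its top 5 mm above the walls; origin at the centre of its foot. Leave alone.
- stopper_b: A second black rubber stopper like the first, standing up-slope of it. Leave alone.
- trough: Empty clear-glass slide-staining trough, a loose rectangular box 70 x 50 x 55 mm (its x, y, z) with walls 5 mm thick and ribs inside, about 0.3 kg. Origin at the centre of its underside, z up. It stands level on the bench with its x within 0.5 rad of the world x.
- mouth (a point): Centre of the trough's open mouth at rim height, 55 mm above the bench; axes as the trough's. The opening is 60 x 40 mm. A plate that closes it lies with its underside here, its x along this x (either way round).
- flask_big: Conical glass flask, 82 mm wide, 135 mm tall, loose; origin at the centre of its foot. Bystander.
- flask_small: Conical glass flask, 66 mm wide, 108 mm tall, loose; origin at the centre of its foot. Bystander.
- beaker: Glass beaker, 68 mm wide, 85 mm tall, loose; origin at the centre of its foot. Bystander.
- soap: Yellow soap bottle, 66 mm wide, 190 mm tall, loose; origin at the centre of its foot. Bystander.
Mind the look-alikes: they are no part of the job. What is shaped like the trough but pink or red is not meant.

How it is judged:
By the outcome, as a careful person would: the job done as asked, in the order asked, and still so for the second after the job is handed in, with the robot touching nothing.
It also fails if it takes over 59 s, if anything falls off the work surface, if the arm or the gripper's body presses on something with over 40 N, if the wrist force passes 120 N, or if a joint passes its speed limit or range.

## Robot

A 6-joint arm with a two-finger parallel gripper is mounted at the origin on the work surface. World frame = base frame: x ahead of the robot, y to its left, z up, the work surface at z = 0. Lengths are in mm, angles in degrees, forces in N, time in s.
With the tool pointing down it reaches from about 425 to 950 mm from the base axis. Payload 14.7 kg.
Tool frame: the origin (TCP) lies on the front face of the gripper's body, between the roots of the fingers; the fingertips stand 73 mm ahead of it and the grasp point (between the pads) lies 54 mm ahead of it; z points along the fingers, y is the line along which they close (so a half turn about z gives the same grasp; the last joint's range is limited). The gripper opens to 85 mm and grips with 20 to 120 N. Pads are 22 mm wide; open, the fingers measure 114 mm over their backs; the gripper's body (76 mm by 85 mm) begins 54 mm behind the grasp point. The pads swing forward as they close: fully open they stand 13 mm farther back than shut.
Start: joints at [-68.159, 27.513, 91.461, -0, 61.026, -2.67], TCP at [269.68, -591.41, 303.897] pointing down, gripper open.
Joint ranges: [-157.49, 157.49], [-46.99, 117.5], [13.45, 153.17], [-89.5, 269.5], [5.16, 153.95], [-167.48, 167.48]. Speed limits (degrees/s): [108.29, 108.29, 136.94, 172.46, 172.46, 172.46].

## Interface

Orientations are given as [roll, pitch, yaw] about the fixed x, y, z axes, in that order (R = Rz(yaw) Ry(pitch) Rx(roll)).
In Python, from plant import robot gives the robot as it stands.
- The arm moves only by the tool carry_out, never from a script. Its argument "motion" is a list of rows, each an object with "slide": the shift along the tool's x, y, z in m, a list of three; "rotation": the turn, a rotation vector about the tool's x, y, z in rad, a list of three; "hand": the closure, from -1 (fully open) to 1 (shut). A call has 1 to 12 rows; each row shifts and turns the commanded pose from where the row before left it, along the tool's axes as they then stand; what a row does not reach is not made up. A row lasts 1/8 s, in which the tool goes at most 62.5 mm and 10.7 degrees, less where a joint would pass 70% of its speed; a pose out of reach is approached as far as the arm can. A call with a gripper value outside its range is refused whole. The fingers move at their own pace and stop on an object; "grip_force" is the grip in N (left out, the last holds). Time passes only in rows, so rows that do not move let the fingers close. It gives the time, the measured TCP pose, the force, the opening and the grip force at its end, in the units of the state.
- robot.get_obs(): the state, without advancing time (a new reading comes with each control period).
- robot.read_camera(name): name is "scene" or "top" or "wrist"; returns (picture, depth): 400x640x3 uint8, red, green, blue; 400x640 float32, mm along the optical axis (not along the pixel's ray), 0 where there is no reading.
- robot.calibration(name): a dict with "mtx" (3x3 intrinsics, pixels), "rvec" (rotation vector, rad) and "tvec" (3), from world to camera coordinates, as OpenCV has them. Camera axes: x right, y down, z forward; pixel columns grow to the right and rows downward; lengths in mm; the calibration is good to about 2 mm. A picture is of the moment at which its call begins: read the wrist's pose just before it. calibration takes no time and is no camera call; for the wrist camera it gives the pose at the moment of the call.
- robot.close_job(): hands the job in; it is judged then, once.
The state is a dict: "time": time; "qpos": joint angles; "qvel": joint speeds; "joint_efforts": joint torques, N m; "tool_pos": TCP position; "tcp_rot": TCP orientation; "wrist_force": force on the tool from outside, world axes, zero at the start; "moment": the same for the moment, N m; "gripper_width": finger opening in mm; "gripper_force": force on a finger pad.
Only numpy, scipy, OpenCV 4.12 (cv2) and the standard library are available. Lean on these libraries where they do the work, as an engineer would, in place of code of your own. Each camera call takes 0.05 s, during which the arm holds its last target. There are 200 camera calls.

## Working session

There is one attempt and no reset: what is moved stays moved. The work goes in short steps, Python scripts to look and compute and a tool call to move; the robot and the scene stay as the last step left them, time stands still between calls to the robot, and variables do not carry over. Pictures are saved under pics/ and viewed, at most 10 in all, crops included, and the job is handed in when it is done.

Besides the shell and the picture viewer there is one more tool, called after "Call:" by a JSON object that holds its "api" and its "payload". carry_out: Moves the arm, as the interface text tells. Its arguments: {"type":"object","properties":{"motion":{"type":"array"},"grip_force":{"type":"number"}},"required":["motion"]}

```bash
mkdir -p pics; ls; python3 - <<'E'
from plant import robot
import cv2,numpy as np
for n in ["scene","top"]:
    p,d=robot.read_camera(n); cv2.imwrite(f"pics/{n}0.png",p[:,:,::-1]); np.save(f"pics/{n}0.npy",d)
    c=robot.calibration(n); print(n,c)
print(robot.get_obs())
E
```

```text
pics
scene {'mtx': array([[369.95719685,   0.        , 314.9424733 ],
       [  0.        , 369.95719685, 199.75335425],
       [  0.        ,   0.        ,   1.        ]]), 'rvec': array([ 1.05796467,  2.43767763, -0.95959777]), 'tvec': array([ 416.79867477, -251.8969537 , 1471.41718195])}
top {'mtx': array([[494.0003693 ,   0.        , 319.46208668],
       [  0.        , 494.0003693 , 193.45628751],
       [  0.        ,   0.        ,   1.        ]]), 'rvec': array([ 2.1671251 , -2.17332299,  0.09028771]), 'tvec': array([   7.04370965,  601.92809728, 1201.93337638])}
{'time': 0.1, 'qpos': array([-6.81583536e+01,  2.75458846e+01,  9.14888991e+01, -7.90112937e-04,
        6.10260405e+01, -2.67053373e+00]), 'qvel': array([-0.07627095, -0.13105192, -0.09265147,  0.04334971,  0.01675714,
       -0.04366889]), 'joint_efforts': array([ 8.41180845e-04, -9.52257872e+01, -4.31039250e+01, -9.75813145e-05,
        5.22229806e-03, -6.92300873e-06]), 'tool_pos': array([ 269.5832566 , -591.15539943,  303.34887186]), 'tcp_rot': array([-1.79939210e+02, -2.14390195e-03,  2.45125621e+01]), 'wrist_force': array([ 0.37106501, -0.40409327, -0.26919214]), 'moment': array([ 0.0195281 , -0.05244208, -0.01876455]), 'gripper_force': 0.0, 'gripper_width': 85.68035257729134}
```

View pics/scene0.png

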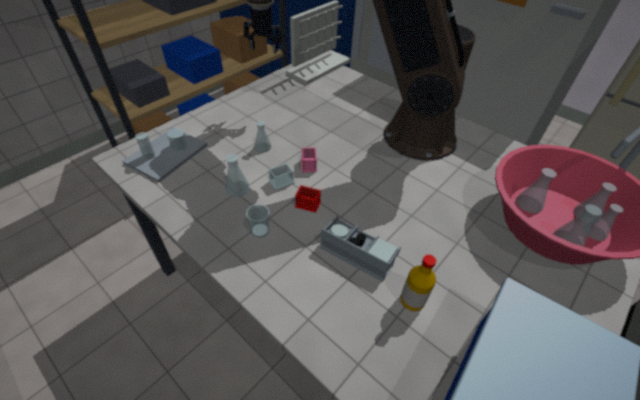

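View pics/top0.png

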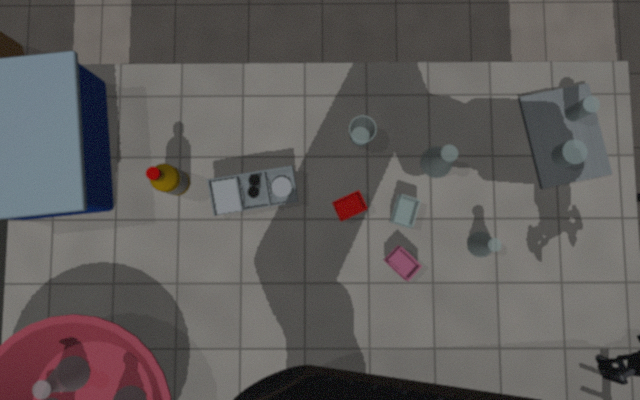

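The scene view shows the bin at about (360,247), the clear trough at (281,177), the red box at (308,199) and the pink box at (309,159). The top view is the same, rotated.

Candidates in the top view:
- **Plate:** rectangular glass at (226,194), versus the round disc at (281,187) and the black stoppers at (254,187).
- **Trough:** clear box at (405,210), versus the red box at (350,206) and the pink box at (402,263).

By the description I choose (226,194) and (405,210).

```bash
cat > h.py <<'E'
import numpy as np,cv2
from scipy.spatial.transform import Rotation as R
from plant import robot
def ext(c): 
    Rm=cv2.Rodrigues(np.array(c['rvec']))[0]; return Rm,np.array(c['tvec']).ravel()
def at_z(c,uv,z):
    "pixels -> world points on plane of height z (scalar or array)"
    Rm,t=ext(c); uv=np.atleast_2d(uv).astype(float)
    ray=np.c_[uv,np.ones(len(uv))]@np.linalg.inv(c['mtx']).T@Rm; o=-Rm.T@t
    return o+ray*((z-o[2])/ray[:,2])[:,None]
def cloud(c,d):
    Rm,t=ext(c); v,u=np.indices(d.shape); 
    P=np.stack([u,v,np.ones_like(u)],-1)@np.linalg.inv(c['mtx']).T*d[...,None]
    return (P-t)@Rm
def proj(c,P): return cv2.projectPoints(np.atleast_2d(P).astype(float),np.array(c['rvec']),np.array(c['tvec']),c['mtx'],None)[0][:,0]
E
python3 - <<'E'
from h import *
c=robot.calibration("top")
for n,uv,z in [("plate",(226,194),60),("disc",(281,187),60),("stop",(254,180),80),("trough",(405,210),55),("red",(350,206),55),("pink",(402,263),55),("soap",(153,173),190)]:
    print(n,at_z(c,uv,z)[0].round())
for n,uv in [("binTL",(209,180)),("binTR",(293,167)),("binBL",(214,216)),("binBR",(298,205))]: print(n,at_z(c,uv,50)[0].round())
d=np.load("pics/top0.npy"); P=cloud(c,d); print(P[194,226],P[210,405],P[200,150])
cw=robot.calibration("wrist"); Rm,t=ext(cw); o=robot.get_obs(); T=R.from_euler('xyz',o['tcp_rot'],degrees=True)
print("cam in tool",T.inv().apply(-Rm.T@t-o['tool_pos']), "cam axes in tool\n",T.as_matrix().T@Rm.T,cw['mtx'])
E
```

```text
plate [598. 232.  60.]
disc [615.  98.  60.]
stop [630. 161.  80.]
trough [ 559. -202.   55.]
red [569. -69.  55.]
pink [ 431. -193.   55.]
soap [633. 366. 190.]
binTL [634. 276.  50.]
binTR [665.  70.  50.]
binBL [546. 262.  50.]
binBR [572.  58.  50.]
[598.13547378 231.3750037   62.71495718] [ 561.64139561 -210.916152      0.93418964] [588.84511763 436.40746071   3.81600197]
cam in tool [ 67.97847088   0.66445342 -69.9024465 ] cam axes in tool
 [[-5.99096763e-04 -9.61761261e-01 -2.73888515e-01]
 [ 9.99999648e-01 -7.37230110e-04  4.01414452e-04]
 [-5.87983729e-04 -2.73888178e-01  9.61761363e-01]] [[314.02939171   0.         324.73397249]
 [  0.         314.02939171 195.6099669 ]
 [  0.           0.           1.        ]]
```

Call:
{"api": "carry_out", "payload": {"motion": [{"slide":[0.037,-0.026,0],"rotation":[0,0,0],"hand":-1},{"slide":[0.037,-0.026,0],"rotation":[0,0,0],"hand":-1},{"slide":[0.037,-0.026,0],"rotation":[0,0,0],"hand":-1},{"slide":[0.037,-0.026,0],"rotation":[0,0,0],"hand":-1},{"slide":[0.037,-0.026,0],"rotation":[0,0,0],"hand":-1},{"slide":[0.037,-0.026,0],"rotation":[0,0,0],"hand":-1},{"slide":[0.037,-0.026,0],"rotation":[0,0,0],"hand":-1},{"slide":[0.037,-0.026,0],"rotation":[0,0,0],"hand":-1},{"slide":[0.037,-0.026,0],"rotation":[0,0,0],"hand":-1},{"slide":[0.037,-0.026,0],"rotation":[0,0,0],"hand":-1},{"slide":[0,0,0],"rotation":[0,0,0],"hand":-1},{"slide":[0,0,0],"rotation":[0,0,0],"hand":-1}]}}

```text
time: 1.6
tool_pos: [498.3, -201.3, 303.7]
tcp_rot: [-180.0, 0.0, 24.6]
wrist_force: [-1.0, -0.3, 0.9]
gripper_width: 85.3
gripper_force: 0.0
```

```bash
python3 - <<'E'
from h import *
o=robot.get_obs(); print(o['time'],o['tool_pos'],o['tcp_rot'],o['qpos'])
c=robot.calibration("wrist"); p,d=robot.read_camera("wrist"); np.savez("pics/w1.npz",p=p,d=d,**c); cv2.imwrite("pics/w1.png",p[:,:,::-1])
E
```

```text
1.6 [ 498.28447142 -201.32317819  303.69657844] [-1.79986841e+02  2.76526434e-02  2.45586502e+01] [-2.52253680e+01  1.85602716e+01  1.06248680e+02 -1.53646619e-02
  5.52189522e+01  4.02247527e+01]
```

View pics/w1.png

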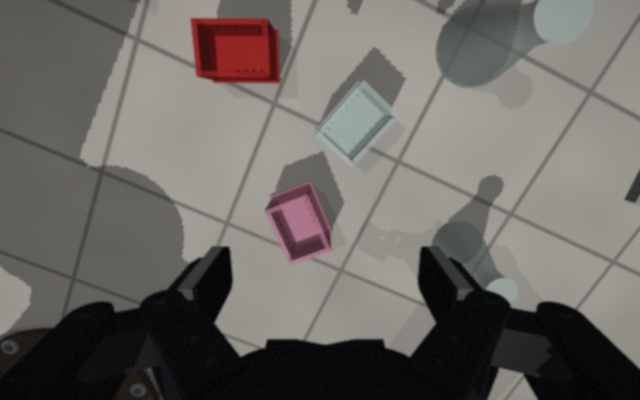

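The wrist view shows the clear trough with its rim centred near (357,120). The pink box is at (300,222), the red box at (236,50), and flasks stand to the right.

```bash
cat >> h.py <<'E'
def fitrect(pts,L,W):
    "rim points (xy): minAreaRect -> centre, long axis yaw deg, size"
    (cx,cy),(w,h),a=cv2.minAreaRect(pts.astype(np.float32)); 
    if h>w: w,h,a=h,w,a+90
    return (round(cx,1),round(cy,1)),round((a+90)%180-90,2),round(w,1),round(h,1)
E
python3 - <<'E'
from h import *
f=np.load("pics/w1.npz"); c={k:f[k] for k in('mtx','rvec','tvec')}; P=cloud(c,f['d'])
m=(P[...,2]>48)&(P[...,2]<63)&(f['d']>0); s=np.zeros(m.shape,bool); s[65:175,305:405]=1; m&=s
print(m.sum(),np.median(P[m][:,2])); print(fitrect(P[m][:,:2],70,50))
# same with sub-sample trimmed
q=P[m][:,:2]; print(q.min(0),q.max(0))
a=cv2.resize(f['p'][60:180,290:420],None,fx=5,fy=5,interpolation=cv2.INTER_CUBIC)
ov=cv2.resize((m[60:180,290:420]*255).astype(np.uint8),None,fx=5,fy=5,interpolation=0)
cs,_=cv2.findContours(ov,cv2.RETR_LIST,cv2.CHAIN_APPROX_NONE); a=a.copy(); cv2.drawContours(a,cs,-1,(255,0,0),1)
cv2.imwrite("pics/w1c.png",a[:,:,::-1])
E
```

```text
1284 54.800108777559416
((557.4, -210.0), -17.42, 70.1, 50.1)
[ 516.80075944 -243.59705685] [ 598.14476452 -176.11218102]
```

View pics/w1c.png

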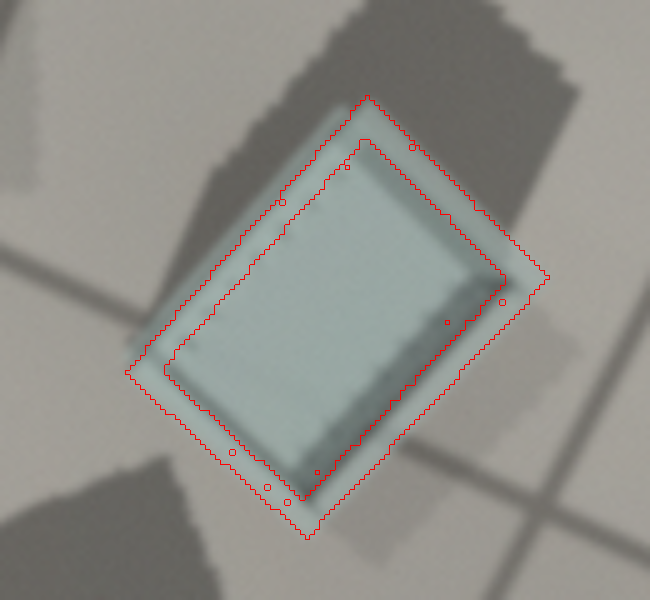

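The crop confirms the choice: the depth rim outline matches the clear trough, 70 x 50 mm, centre (557.4,-210.0), yaw -17.4°. Next is the bin.

Call:
{"api": "carry_out", "payload": {"motion": [{"slide":[0.024,-0.041,0],"rotation":[0,0,0],"hand":-1},{"slide":[0.024,-0.041,0],"rotation":[0,0,0],"hand":-1},{"slide":[0.024,-0.041,0],"rotation":[0,0,0],"hand":-1},{"slide":[0.024,-0.041,0],"rotation":[0,0,0],"hand":-1},{"slide":[0.024,-0.041,0],"rotation":[0,0,0],"hand":-1},{"slide":[0.024,-0.041,0],"rotation":[0,0,0],"hand":-1},{"slide":[0.024,-0.041,0],"rotation":[0,0,0],"hand":-1},{"slide":[0.024,-0.041,0],"rotation":[0,0,0],"hand":-1},{"slide":[0.024,-0.041,0],"rotation":[0,0,0],"hand":-1},{"slide":[0,0,0],"rotation":[0,0,0.154],"hand":-1},{"slide":[0,0,0],"rotation":[0,0,0.154],"hand":-1},{"slide":[0,0,0],"rotation":[0,0,0],"hand":-1}]}}

```text
time: 3.15
tool_pos: [542.2, 223.0, 303.8]
tcp_rot: [180.0, 0.0, 6.8]
wrist_force: [0.4, -0.3, 0.1]
gripper_width: 85.1
gripper_force: 0.0
```

```bash
python3 - <<'E'
from h import *
o=robot.get_obs(); print(o['time'],o['tool_pos'],o['tcp_rot'],o['qpos'])
c=robot.calibration("wrist"); p,d=robot.read_camera("wrist"); np.savez("pics/w2.npz",p=p,d=d,**c); cv2.imwrite("pics/w2.png",p[:,:,::-1])
P=cloud(c,d)
for v,u in [(100,330),(60,330),(140,330),(100,300),(100,360)]: print((v,u),P[v,u].round(1))
E
```

```text
3.15 [542.2185524  223.02951791 303.80166954] [1.79989400e+02 1.05075085e-02 6.83432096e+00] [ 1.94004541e+01  2.24315413e+01  1.00061794e+02 -9.55435107e-03
  5.75192271e+01  1.02571264e+02]
(100, 330) [616.3 225.5  60.5]
(60, 330) [659.5 229.8  -1. ]
(140, 330) [578.1 220.7  53.1]
(100, 300) [613.  253.9  60.8]
(100, 360) [619.7 197.2  61.1]
```

View pics/w2.png

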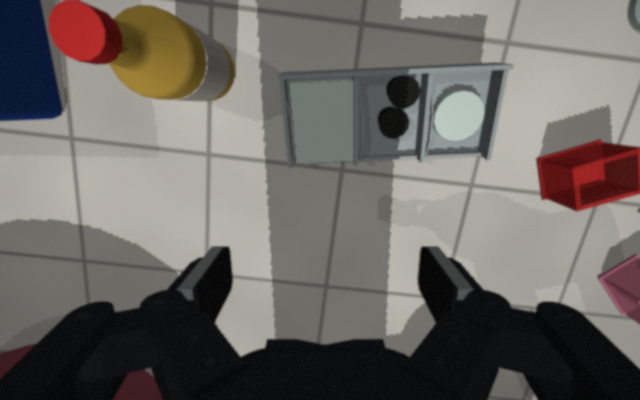

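The wrist view shows the plate at (325,118) in the left compartment. The stoppers are at (403,90) and (393,122), the disc at (459,115), and the soap bottle to the left.

```bash
python3 - <<'E'
from h import *
f=np.load("pics/w2.npz"); c={k:f[k] for k in('mtx','rvec','tvec')}; P=cloud(c,f['d'])
q=P[90:152,300:348].reshape(-1,3); cen=q.mean(0); 
for _ in range(3):
    cen=q.mean(0); n=np.linalg.svd(q-cen)[2][2]; n*=np.sign(n[2]); r=(q-cen)@n; q=q[abs(r)<2]
print("normal",n.round(4),"tilt",np.degrees(np.arccos(n[2])).round(2),"dir",np.degrees(np.arctan2(-n[1],-n[0])).round(2),"n",len(q),"rms",r.std().round(2))
B=P[55:175,270:520].reshape(-1,3); B=B[(B[:,2]>25)&(B[:,2]<95)]
print("bin outline",fitrect(B[:,:2],208,0))
yaw=np.radians(float(fitrect(B[:,:2],0,0)[1])-90); yaw=(yaw+np.pi/2)%np.pi-np.pi/2; print("yaw",np.degrees(yaw))
ey=np.array([-np.sin(yaw),np.cos(yaw),0]); ex=np.cross(ey,n); ex/=np.linalg.norm(ex); ez=np.cross(ex,ey)
S=np.stack([(B-cen)@ex,(B-cen)@ey,(B-cen)@ez],1)
print("cen",cen.round(1))
pl=S[abs(S[:,2])<1.5]; pl=pl[(abs(pl[:,0])<50)&(abs(pl[:,1])<40)]
for a in(0,1): print("plate axis",a,np.percentile(pl[:,a],[0,.5,2,98,99.5,100]).round(1))
# walls across y, at |x|<30
w=S[(abs(S[:,0])<30)&(S[:,2]>2.5)&(S[:,2]<8)]; h,e=np.histogram(w[:,1],np.arange(-190,60,2)); print([(int(a),int(b)) for a,b in zip(e,h) if b>3])
w=S[(abs(S[:,1])<25)]; 
for lo,hi,nm in[(-14,-5,'lip'),(-1.5,1.5,'plate'),(8,16,'back')]:
    t=w[(w[:,2]>lo)&(w[:,2]<hi)&(abs(w[:,0])<60)]; print(nm,len(t),np.percentile(t[:,0],[0,5,50,95,100]).round(1),np.median(t[:,2]).round(1))
E
```

```text
normal [-0.1176  0.9931  0.003 ] tilt 89.83 dir -83.25 n 262 rms 1.06
bin outline ((607.9, 165.2), -80.88, 208.8, 94.0)
yaw 9.119999999999992
cen [596.9 229.4  76.3]
plate axis 0 [12.7 12.8 13.3 37.6 38.  38.8]
plate axis 1 [-37.9 -37.7 -37.4  37.3  38.2  39.2]
[(-170, 7), (-168, 10), (-166, 61), (-158, 7), (-156, 12), (-154, 12), (-152, 12), (-150, 12), (-148, 13), (-146, 13), (-144, 10), (-142, 13), (-140, 8), (-138, 11), (-136, 11), (-134, 9), (-132, 12), (-130, 15), (-128, 9), (-126, 12), (-124, 12), (-122, 15), (-120, 10), (-118, 12), (-116, 12), (-114, 17), (-112, 6), (-106, 15), (-102, 4), (-100, 12), (-98, 39), (-78, 4), (-76, 5), (-74, 14), (-72, 15), (-70, 12), (-68, 12), (-66, 12), (-64, 19), (-62, 17), (-60, 20), (-58, 13), (-56, 4), (-38, 7), (-34, 6), (-32, 12), (-30, 11), (-28, 13), (-26, 14), (-24, 14), (-22, 12), (-20, 12), (-18, 11), (-16, 11), (-14, 12), (-12, 12), (-10, 11), (-8, 10), (-6, 11), (-4, 11), (-2, 12), (0, 12), (2, 12), (4, 13), (6, 12), (8, 13), (10, 14), (12, 10), (14, 12), (16, 10), (18, 10), (20, 11), (22, 12), (24, 12), (26, 12), (28, 12), (30, 9), (32, 10), (34, 19), (36, 12), (38, 6)]
lip 460 [17.7 18.7 19.9 21.2 22.3] -9.4
plate 157 [17.4 17.9 18.9 20.4 20.7] -0.0
back 439 [15.6 16.4 17.8 19.1 20.3] 12.1
```

```bash
cat > bin.py <<'E'
from h import *
f=np.load("pics/w2.npz"); c={k:f[k] for k in('mtx','rvec','tvec')}; P=cloud(c,f['d'])
q=P[90:152,300:348].reshape(-1,3); q=q[(q[:,2]>40)&(q[:,2]<75)]
for k in range(4):
    A=np.c_[q[:,:2],np.ones(len(q))]; s=np.linalg.lstsq(A,q[:,2],rcond=None)[0]; r=A@s-q[:,2]; q=q[abs(r)<max(1.2,2*r.std())]
print("slope deg",np.degrees(np.arctan(np.hypot(*s[:2]))),"dir",np.degrees(np.arctan2(s[1],s[0])),len(q),r.std())
B=P[55:175,270:520].reshape(-1,3); B=B[(B[:,2]>25)&(B[:,2]<95)]
rect=cv2.minAreaRect(B[:,:2].astype(np.float32)); print(rect, cv2.boxPoints(rect).round(1).tolist())
E
cat > bin2.py <<'E'
from bin import *
a0=np.radians(7.4); 
def fr(a):
    ey=np.array([-np.sin(a),np.cos(a),0]);ex=np.array([np.cos(a)*np.cos(.1745),np.sin(a)*np.cos(.1745),np.sin(.1745)]);return ex,ey,np.cross(ex,ey)
o=q.mean(0); print("o",o)
ex,ey,ez=fr(a0); D=B-o; S=np.stack([D@ex,D@ey,D@ez],1)
np.save("pics/S.npy",S)
# walls: per-slice of x, wall +5 points near y=+34
for lo,hi in[(-35,-20),(-20,-5),(-5,10),(10,25)]:
    t=S[(S[:,0]>lo)&(S[:,0]<hi)&(S[:,2]>3)&(S[:,2]<8)]
    h,e=np.histogram(t[:,1],np.arange(-186,50,2)); print(lo,[(int(a),int(b)) for a,b in zip(e,h) if b>2])
for lo,hi in[(-30,-15),(-15,0),(0,15),(15,28)]:
    t=S[(S[:,1]>lo)&(S[:,1]<hi)]; p=t[abs(t[:,2])<1.5]; l=t[(t[:,2]<-6)&(t[:,2]>-12)]; b=t[(t[:,2]>8)&(t[:,2]<14)]
    print(lo,"plate x",np.percentile(p[:,0],[1,99]).round(1),"lip",np.percentile(l[:,0],[5,50,95]).round(1) if len(l) else 0,"back",np.percentile(b[:,0],[5,50,95]).round(1) if len(b) else 0)
for lo,hi in[(-30,-10),(-10,10),(10,30)]:
    t=S[(S[:,0]>lo)&(S[:,0]<hi)&(abs(S[:,2])<1.5)&(abs(S[:,1])<36)]; print("plate y",np.percentile(t[:,1],[0,1,99,100]).round(1))
E
python3 bin2.py
```

```text
slope deg 10.060769372912743 dir 9.157726171539773 2675 0.5691411362362677
((607.900390625, 165.18588256835938), (94.00102996826172, 208.7982635498047), 9.124381065368652) [[544.9000244140625, 260.79998779296875], [578.0999755859375, 54.70000076293945], [670.9000244140625, 69.5999984741211], [637.7999877929688, 275.70001220703125]]
o [596.04836664 229.31510456  56.97646052]
-35 [(-170, 23), (-168, 27), (-166, 11), (-102, 25), (-100, 30), (-98, 7), (-34, 28), (-32, 27), (34, 31), (36, 27), (38, 3)]
-20 [(-170, 18), (-168, 29), (-166, 19), (-102, 21), (-100, 30), (-98, 19), (-34, 17), (-32, 33), (-30, 14), (30, 3), (34, 24), (36, 31), (38, 12)]
-5 [(-170, 19), (-168, 27), (-166, 29), (-102, 12), (-100, 32), (-98, 26), (-58, 5), (-56, 3), (-54, 5), (-34, 15), (-32, 29), (-30, 15), (30, 4), (34, 16), (36, 33), (38, 16)]
10 [(-170, 9), (-168, 32), (-166, 29), (-164, 5), (-102, 8), (-100, 32), (-98, 33), (-62, 3), (-32, 34), (-30, 31), (34, 12), (36, 39), (38, 28)]
-30 plate x [-40.4  37.8] lip [ 4.9 38.1 46.1] back [42.3 44.1 46.3]
-15 plate x [-40.9  37.1] lip [37.7 41.9 46. ] back [42.  44.1 45.8]
0 plate x [-41.6  37. ] lip [37.1 37.4 45.4] back [41.8 43.5 45.1]
15 plate x [-42.   36.4] lip [36.6 37.  45. ] back [41.1 42.8 45. ]
plate y [-29.8 -29.4  31.   34.8]
plate y [-29.2 -28.9  30.9  35.5]
plate y [-35.4 -28.4  31.6  36. ]
```

```bash
sed -i 's/radians(7.4)/radians(9.13)/' bin2.py; cat >> bin2.py <<'E'
Rb=np.stack([ex,ey,ez],1); print("tool rpy for slope:",R.from_matrix(Rb@np.diag([1,-1,-1])).as_euler('xyz',degrees=True))
E
python3 bin2.py | tail -n +4
```

```text
-35 [(-170, 16), (-168, 29), (-166, 34), (-102, 12), (-100, 31), (-98, 19), (-34, 15), (-32, 29), (-30, 14), (34, 16), (36, 29), (38, 17)]
-20 [(-170, 14), (-168, 31), (-166, 33), (-102, 13), (-100, 33), (-98, 25), (-34, 14), (-32, 29), (-30, 15), (34, 19), (36, 30), (38, 18)]
-5 [(-170, 16), (-168, 31), (-166, 37), (-102, 13), (-100, 31), (-98, 32), (-60, 3), (-58, 3), (-56, 3), (-54, 5), (-34, 16), (-32, 30), (-30, 16), (30, 3), (34, 19), (36, 29), (38, 16)]
10 [(-170, 24), (-168, 30), (-166, 36), (-102, 15), (-100, 38), (-98, 29), (-34, 17), (-32, 33), (-30, 17), (34, 17), (36, 35), (38, 19)]
-30 plate x [-41.3  37.3] lip [ 8.4 37.6 45.5] back [41.6 43.6 45.5]
-15 plate x [-41.3  37. ] lip [37.5 41.6 45.6] back [41.7 43.8 45.5]
0 plate x [-41.3  37.2] lip [37.4 37.6 45.6] back [41.9 43.7 45.5]
15 plate x [-41.3  37.1] lip [37.3 37.6 45.5] back [41.7 43.6 45.4]
plate y [-36.  -28.9  31.8  35.2]
plate y [-29.  -28.9  30.9  35.2]
plate y [-35.7 -28.9  33.4  35.2]
tool rpy for slope: [180.          -9.99811353   9.13      ]
```

```bash
cat >> h.py <<'E'
RB=R.from_euler('xyz',[180,-10,9.13],degrees=True)   # tool on the slope: x up-slope, z into plate
O=np.array([596.05,229.3,56.98])                      # point of plate top plane; plate centre at S=(-2,1)
def S2W(x,y,z): return O+RB.apply([x,-y,-z])
def rel(target,rot):
    o=robot.get_obs(); T=R.from_euler('xyz',o['tcp_rot'],degrees=True)
    print("t",o['time'],"rotvec first",(T.inv()*rot).as_rotvec().round(4),"then slide mm (target frame)",rot.inv().apply(target-o['tool_pos']).round(1),
      "slide in present frame",T.inv().apply(target-o['tool_pos']).round(1))
E
python3 - <<'E'
from h import *
print(S2W(-2,1,0)); rel(S2W(12,1,73+25),RB)
E
```

```text
[593.94666277 229.97480201  56.63270364]
t 3.2 rotvec first [ 0.0034  0.1747 -0.0373] then slide mm (target frame) [ 22.5   1.4 154.5] slide in present frame [ 49.   -0.4 148.2]
```

Call:
{"api": "carry_out", "payload": {"motion": [{"slide":[0,0,0],"rotation":[0.0017,0.0874,-0.0187],"hand":1},{"slide":[0,0,0],"rotation":[0.0017,0.0874,-0.0187],"hand":1},{"slide":[0.0045,0.0003,0.031],"rotation":[0,0,0],"hand":1},{"slide":[0.0045,0.0003,0.031],"rotation":[0,0,0],"hand":1},{"slide":[0.0045,0.0003,0.031],"rotation":[0,0,0],"hand":1},{"slide":[0.0045,0.0003,0.031],"rotation":[0,0,0],"hand":1},{"slide":[0.0045,0.0003,0.03],"rotation":[0,0,0],"hand":1},{"slide":[0,0,0],"rotation":[0,0,0],"hand":1},{"slide":[0,0,0],"rotation":[0,0,0],"hand":1}], "grip_force": 20}}

```text
time: 4.32
tool_pos: [590.6, 229.9, 157.0]
tcp_rot: [180.0, -10.0, 9.1]
wrist_force: [-0.2, -0.5, 0.7]
gripper_width: 0.1
gripper_force: 0.0
```

```bash
python3 - <<'E'
from h import *
rel(S2W(12,1,73),RB)
o=robot.get_obs();print(o['wrist_force'],o['gripper_width'])
c=robot.calibration("wrist"); p,d=robot.read_camera("wrist"); np.savez("pics/w3.npz",p=p,d=d,**c); cv2.imwrite("pics/w3.png",p[:,:,::-1])
E
```

```text
t 4.325 rotvec first [ 0.0003 -0.0006 -0.001 ] then slide mm (target frame) [-0.2  0.5 26.4] slide in present frame [-0.2  0.5 26.4]
[-0.23486824 -0.54349831  0.69866476] 0.1344924592644421
```

View pics/w3.png

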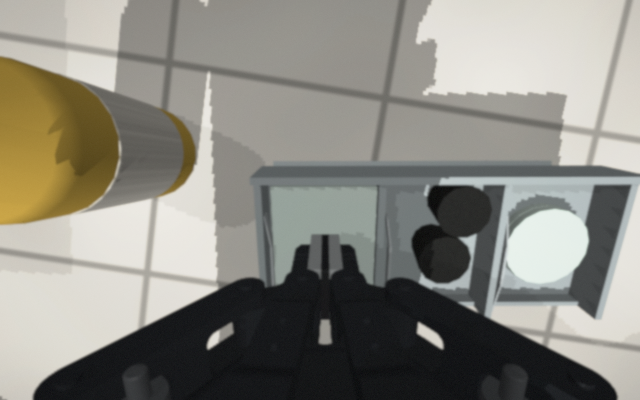

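The shut fingertips are at (325,240), centred over the plate (u 272–377). Now descend.

Call:
{"api": "carry_out", "payload": {"motion": [{"slide":[0,0,0.006],"rotation":[0,0,0],"hand":1},{"slide":[0,0,0.006],"rotation":[0,0,0],"hand":1},{"slide":[0,0,0.006],"rotation":[0,0,0],"hand":1},{"slide":[0,0,0.004],"rotation":[0,0,0],"hand":1},{"slide":[0,0,0.001],"rotation":[0,0,0],"hand":1},{"slide":[0,0,0.001],"rotation":[0,0,0],"hand":1},{"slide":[0,0,0],"rotation":[0,0,0],"hand":1}]}}

```text
time: 5.25
tool_pos: [594.6, 230.9, 132.6]
tcp_rot: [-180.0, -10.0, 9.0]
wrist_force: [-0.2, 0.7, 0.2]
gripper_width: 0.2
gripper_force: 0.0
```

Call:
{"api": "carry_out", "payload": {"motion": [{"slide":[0,0,0.001],"rotation":[0,0,0],"hand":1},{"slide":[0,0,0.0005],"rotation":[0,0,0],"hand":1},{"slide":[0,0,0],"rotation":[0,0,0],"hand":1}]}}

```text
time: 5.62
tool_pos: [594.8, 230.9, 131.0]
tcp_rot: [-180.0, -10.0, 9.0]
wrist_force: [0.7, 0.5, -0.4]
gripper_width: -0.1
gripper_force: 0.0
```

Call:
{"api": "carry_out", "payload": {"motion": [{"slide":[0,0,0.0007],"rotation":[0,0,0],"hand":1},{"slide":[0,0,0],"rotation":[0,0,0],"hand":1}]}}

```text
time: 5.88
tool_pos: [595.0, 231.0, 130.6]
tcp_rot: [-180.0, -10.0, 9.0]
wrist_force: [-1.7, -0.2, 5.1]
gripper_width: 0.0
gripper_force: 2.5
```

Call:
{"api": "carry_out", "payload": {"motion": [{"slide":[0,0,0.0004],"rotation":[0,0,0],"hand":1},{"slide":[0,0,0],"rotation":[0,0,0],"hand":1}]}}

```text
time: 6.12
tool_pos: [595.0, 231.0, 130.5]
tcp_rot: [-180.0, -10.0, 9.0]
wrist_force: [-5.2, -1.2, 12.4]
gripper_width: 0.1
gripper_force: 6.5
```

Call:
{"api": "carry_out", "payload": {"motion": [{"slide":[-0.001,0,0],"rotation":[0,0,0],"hand":1},{"slide":[-0.001,0,0],"rotation":[0,0,0],"hand":1},{"slide":[-0.001,0,0],"rotation":[0,0,0],"hand":1},{"slide":[-0.001,0,0],"rotation":[0,0,0],"hand":1}]}}

```text
time: 6.62
tool_pos: [592.4, 230.6, 130.1]
tcp_rot: [-180.0, -10.2, 9.0]
wrist_force: [3.1, -2.0, 7.6]
gripper_width: 0.0
gripper_force: 2.9
```

```bash
cat >> h.py <<'E'
def st():
    o=robot.get_obs(); print("t",o['time'],"F in slope frame (x,y,n)",RB.inv().apply(o['wrist_force'])*[1,-1,-1],"tip S",RB.inv().apply(o['tool_pos']-O)*[1,-1,-1]-[0,0,73],o['tcp_rot'])
def save(n):
    c=robot.calibration("wrist"); p,d=robot.read_camera("wrist"); np.savez(f"pics/{n}.npz",p=p,d=d,**c); cv2.imwrite(f"pics/{n}.png",p[:,:,::-1]); return cloud(c,d),p
E
python3 - <<'E'
from h import *
st()
P,p=save("w4"); m=np.abs(P-O).max(-1)<90; S=RB.inv().apply((P[m]-O))*[1,-1,-1]
def rear(S):
    for lo in(-25,-15,15,22):
        t=S[(S[:,1]>lo)&(S[:,1]<lo+8)&(S[:,0]>0)]; a=t[abs(t[:,2])<2]; b=t[abs(t[:,2]+6)<2]
        print(lo,"top plate rear",np.percentile(a[:,0],[99]).round(1) if len(a) else 0,"below seen",len(b),np.percentile(b[:,0],[5,95]).round(1) if len(b) else 0)
rear(S)
f=np.load("pics/w3.npz"); P=cloud(f,f['d']); m=np.abs(P-O).max(-1)<90; rear(RB.inv().apply((P[m]-O))*[1,-1,-1])
E
```

```text
t 6.625 F in slope frame (x,y,n) [ 4.01434638 -2.49051878  7.03554568] tip S [ 9.33688743  1.81846956 -0.39306493] [-179.97031219  -10.1798166     9.00875299]
-25 top plate rear [45.5] below seen 91 [34.9 45.6]
-15 top plate rear [45.6] below seen 92 [34.8 45.6]
15 top plate rear [45.6] below seen 99 [34.8 45.6]
22 top plate rear [45.6] below seen 98 [34.7 45.6]
-25 top plate rear [45.5] below seen 19 [44.3 45.6]
-15 top plate rear [45.5] below seen 20 [44.9 45.8]
15 top plate rear [45.5] below seen 15 [42.9 45.7]
22 top plate rear [45.5] below seen 27 [37.3 45.7]
```

Call:
{"api": "carry_out", "payload": {"motion": [{"slide":[0,0,0.0003],"rotation":[0,0,0],"hand":1},{"slide":[-0.0015,0,0],"rotation":[0,0,0],"hand":1},{"slide":[-0.0015,0,0],"rotation":[0,0,0],"hand":1},{"slide":[-0.0015,0,0],"rotation":[0,0,0],"hand":1},{"slide":[-0.0015,0,0],"rotation":[0,0,0],"hand":1}]}}

```text
time: 7.3
tool_pos: [586.9, 229.7, 129.1]
tcp_rot: [-180.0, -10.2, 9.0]
wrist_force: [3.1, -3.0, 10.9]
gripper_width: -0.0
gripper_force: 4.9
```

```bash
cat >> h.py <<'E'
def rear(n):
    P,p=save(n); m=np.abs(P-O).max(-1)<90; S=RB.inv().apply((P[m]-O))*[1,-1,-1]
    for lo in(-25,-15,15,22):
        t=S[(S[:,1]>lo)&(S[:,1]<lo+8)&(S[:,0]>-30)]; b=t[abs(t[:,2]+6)<1.5]; print(lo,len(b),np.percentile(b[:,0],[3,10]).round(1))
E
python3 - <<'E'
from h import *
st(); rear("w5")
E
```

```text
t 7.3 F in slope frame (x,y,n) [ 4.45145857 -3.42349826 10.25481384] tip S [ 3.67974575  1.82843254 -0.41251166] [-179.96616483  -10.22354879    9.01246605]
-25 285 [29.5 30.1]
-15 283 [29.4 30.1]
15 288 [29.4 30. ]
22 295 [29.3 30. ]
```

Call:
{"api": "carry_out", "payload": {"motion": [{"slide":[-0.0015,0,0],"rotation":[0,0,0],"hand":1},{"slide":[-0.0015,0,0],"rotation":[0,0,0],"hand":1},{"slide":[-0.0015,0,0],"rotation":[0,0,0],"hand":1},{"slide":[-0.0015,0,0],"rotation":[0,0,0],"hand":1},{"slide":[-0.0015,0,0],"rotation":[0,0,0],"hand":1},{"slide":[-0.0015,0,0],"rotation":[0,0,0],"hand":1},{"slide":[-0.0015,0,0],"rotation":[0,0,0],"hand":1},{"slide":[-0.0015,0,0],"rotation":[0,0,0],"hand":1}]}}

```text
time: 8.35
tool_pos: [575.2, 227.8, 127.0]
tcp_rot: [-180.0, -10.2, 9.0]
wrist_force: [2.5, -3.6, 12.0]
gripper_width: -0.2
gripper_force: 5.2
```

```bash
python3 - <<'E'
from h import *
st(); rear("w6")
E
```

```text
t 8.35 F in slope frame (x,y,n) [ 4.00242864 -3.96988701 11.5030261 ] tip S [-8.35111783  1.82538558 -0.43856172] [-179.96553368  -10.21829333    9.00641007]
-25 694 [17.7 19.2]
-15 691 [17.6 19.3]
15 695 [17.7 19.3]
22 691 [17.8 19.2]
```

Call:
{"api": "carry_out", "payload": {"motion": [{"slide":[-0.0015,0,0],"rotation":[0,0,0],"hand":1},{"slide":[-0.0015,0,0],"rotation":[0,0,0],"hand":1},{"slide":[-0.0015,0,0],"rotation":[0,0,0],"hand":1},{"slide":[-0.0015,0,0],"rotation":[0,0,0],"hand":1},{"slide":[-0.0015,0,0],"rotation":[0,0,0],"hand":1},{"slide":[-0.0015,0,0],"rotation":[0,0,0],"hand":1},{"slide":[-0.0015,0,0],"rotation":[0,0,0],"hand":1},{"slide":[-0.0015,0,0],"rotation":[0,0,0],"hand":1}]}}

```text
time: 9.4
tool_pos: [563.6, 225.9, 124.9]
tcp_rot: [-180.0, -10.2, 9.0]
wrist_force: [3.4, -3.6, 11.4]
gripper_width: -0.4
gripper_force: 5.4
```

```bash
python3 - <<'E'
from h import *
st(); rear("w7")
E
```

```text
t 9.4 F in slope frame (x,y,n) [ 4.74478788 -4.05038608 10.72434399] tip S [-20.33543261   1.81307637  -0.45484915] [-179.96531372  -10.21858895    9.00529043]
-25 1100 [6.2 8.6]
-15 1117 [6.  8.7]
15 1106 [6.2 8.6]
22 1099 [6.1 8.5]
```

Call:
{"api": "carry_out", "payload": {"motion": [{"slide":[0,0,-0.005],"rotation":[0,0,0],"hand":1},{"slide":[0,0,-0.02],"rotation":[0,0,0],"hand":1},{"slide":[0,0,-0.03],"rotation":[0,0,0],"hand":1},{"slide":[-0.02,0,-0.025],"rotation":[0,0,0],"hand":-1},{"slide":[-0.02,0.0005,-0.015],"rotation":[0,0,0],"hand":-1},{"slide":[0,0,0],"rotation":[0,0,0],"hand":-1},{"slide":[0,0,0],"rotation":[0,0,0],"hand":-1},{"slide":[0,0,0],"rotation":[0,0,0],"hand":-1}]}}

```text
time: 10.45
tool_pos: [507.5, 216.5, 210.2]
tcp_rot: [-180.0, -10.0, 9.0]
wrist_force: [-0.7, -0.6, 0.3]
gripper_width: 85.2
gripper_force: 0.0
```

```bash
python3 - <<'E'
from h import *
st(); P,p=save("w8"); m=np.abs(P-O).max(-1)<120; S=RB.inv().apply((P[m]-O))*[1,-1,-1]
pl=S[(abs(S[:,2])<2)&(abs(S[:,1])<34)&(S[:,0]<30)&(S[:,0]>-85)]
for lo in range(-80,10,10):
    t=pl[(pl[:,0]>lo)&(pl[:,0]<lo+10)]; print(lo,len(t),np.percentile(t[:,1],[0,2,98,100]).round(1) if len(t) else 0,np.median(t[:,2]).round(2) if len(t) else 0)
for y in(-25,-10,5,20):
    t=pl[(pl[:,1]>y)&(pl[:,1]<y+8)]; print("y",y,np.percentile(t[:,0],[0,1,99,100]).round(1))
E
```

```text
t 10.45 F in slope frame (x,y,n) [-0.75954952 -0.46704692  0.41765062] tip S [-61.5336296    1.46621274  93.43181127] [-179.99159577  -10.01867277    9.00349264]
-80 416 [-28.7 -27.7  30.   31.1] -0.08
-70 922 [-28.4 -27.5  29.9  31. ] 0.04
-60 938 [-28.9 -27.8  29.6  31.2] 0.06
-50 1011 [-29.  -27.7  30.   31.1] 0.0
-40 1035 [-29.  -28.1  30.4  34. ] 0.01
-30 1048 [-29.1 -27.8  30.8  33. ] 0.02
-20 1143 [-29.  -28.2  30.5  32.4] 0.06
-10 1154 [-29.  -27.9  30.7  32.2] 0.1
0 600 [-29.  -28.5  32.   33. ] 0.07
y -25 [-74.6 -73.7   4.1   4.7]
y -10 [-74.4 -73.5   4.1   4.8]
y 5 [-74.5 -73.5   4.1   4.8]
y 20 [-74.4 -73.4   4.2   4.8]
```

View pics/w8.png

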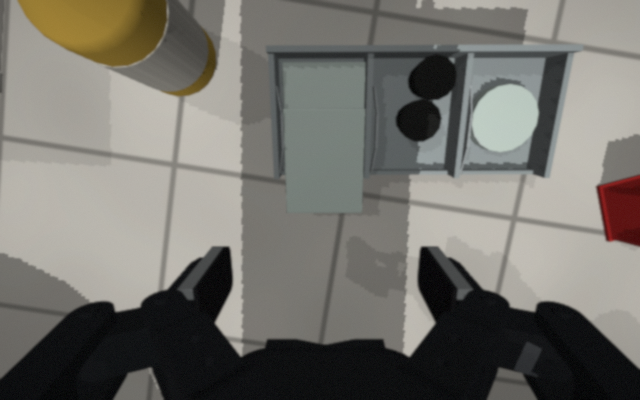

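The plate overhangs the lip squarely: front edge at (325,213), rear edge at (325,107), with the second plate still in place behind it. Now straddle the overhang.

Call:
{"api": "carry_out", "payload": {"motion": [{"slide":[0.0015,0.0004,0.02],"rotation":[0,0,0],"hand":-1},{"slide":[0,0,0.025],"rotation":[0,0,0],"hand":-1},{"slide":[0,0,0.025],"rotation":[0,0,0],"hand":-1},{"slide":[0,0,0.02],"rotation":[0,0,0],"hand":-1},{"slide":[0,0,0.015],"rotation":[0,0,0],"hand":-1},{"slide":[0,0,0.014],"rotation":[0,0,0],"hand":-1},{"slide":[0,0,0],"rotation":[0,0,0],"hand":-1},{"slide":[0,0,0],"rotation":[0,0,0],"hand":-1}]}}

```text
time: 11.5
tool_pos: [529.0, 219.6, 93.8]
tcp_rot: [-180.0, -10.0, 9.0]
wrist_force: [-0.1, -0.8, -0.5]
gripper_width: 85.1
gripper_force: 0.0
```

```bash
python3 - <<'E'
from h import *
st(); P,p=save("w9")
E
```

```text
t 11.5 F in slope frame (x,y,n) [-0.31571107 -0.78935761 -0.44241548] tip S [-60.29628217   1.06779922 -24.97664281] [-179.98926342  -10.03989707    9.01392138]
```

View pics/w9.png

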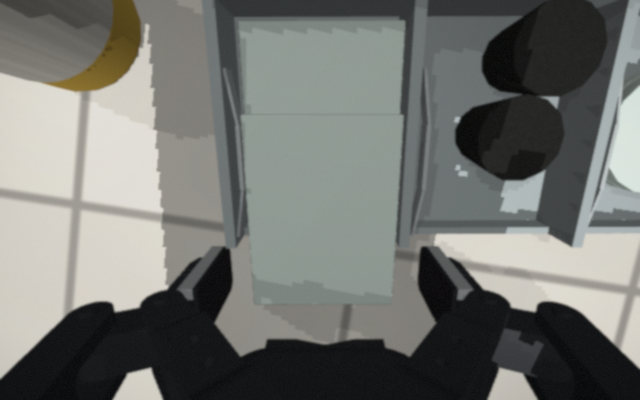

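The fingers straddle the overhang, with pads at about (215,270) and (435,270) and the plate's front edge at v=303. They are clear of the lip. Close.

Call:
{"api": "carry_out", "payload": {"motion": [{"slide":[0,0,0],"rotation":[0,0,0],"hand":-0.2},{"slide":[0,0,0],"rotation":[0,0,0],"hand":0},{"slide":[0,0,0],"rotation":[0,0,0],"hand":0},{"slide":[0,0,0],"rotation":[0,0,0],"hand":0}], "grip_force": 35}}

```text
time: 12.05
tool_pos: [529.1, 220.2, 94.0]
tcp_rot: [-180.0, -10.1, 9.0]
wrist_force: [-3.2, 6.4, 4.6]
gripper_width: 58.9
gripper_force: 36.5
```

Call:
{"api": "carry_out", "payload": {"motion": [{"slide":[0,-0.0005,-0.001],"rotation":[0,0,0],"hand":0},{"slide":[0,0,0],"rotation":[0,0,0],"hand":0}], "grip_force": 45}}

```text
time: 12.3
tool_pos: [528.8, 220.3, 94.8]
tcp_rot: [-180.0, -10.1, 9.0]
wrist_force: [-0.9, 4.9, 0.7]
gripper_width: 58.8
gripper_force: 48.7
```

Call:
{"api": "carry_out", "payload": {"motion": [{"slide":[0,-0.0005,-0.0007],"rotation":[0,0,0],"hand":0},{"slide":[-0.002,0,0],"rotation":[0,0,0],"hand":0},{"slide":[-0.003,0,0],"rotation":[0,0,0],"hand":0},{"slide":[-0.003,0,0],"rotation":[0,0,0],"hand":0}]}}

```text
time: 12.8
tool_pos: [520.4, 219.1, 93.6]
tcp_rot: [-180.0, -10.0, 9.0]
wrist_force: [4.6, -2.9, 0.1]
gripper_width: 58.8
gripper_force: 48.7
```

```bash
cat >> h.py <<'E'
def plate(n,zl,zh,h=0):
    "bounds of plate top points in slope frame between given heights"
    P,p=save(n); m=np.abs(P-O).max(-1)<140; S=RB.inv().apply((P[m]-O))*[1,-1,-1]
    pl=S[(S[:,2]>zl)&(S[:,2]<zh)&(abs(S[:,1])<34)]
    for lo in range(-120,40,10):
        t=pl[(pl[:,0]>lo)&(pl[:,0]<lo+10)]
        if len(t)>20: print(lo,len(t),np.percentile(t[:,1],[1,99]).round(1),np.median(t[:,2]).round(2),np.percentile(t[:,0],[0,100]).round(1))
E
python3 - <<'E'
from h import *
st(); plate("w10",-9,6)
E
```

```text
t 12.8 F in slope frame (x,y,n) [ 3.99835813 -3.60449889 -0.64439904] tip S [-68.78436362   1.88643943 -23.64205878] [-179.99565803  -10.00860149    8.99857658]
-90 764 [-28.3  30.3] 0.4 [-83.7 -80. ]
-80 2933 [-28.5  30.3] 0.62 [-80. -70.]
-70 3126 [-28.5  30.3] 0.65 [-70. -60.]
-60 3518 [-33.   33.1] 0.69 [-60. -50.]
-50 3626 [-31.8  30.4] 0.75 [-50. -40.]
-40 4138 [-32.2  33.6] 0.84 [-40. -30.]
-30 4409 [-32.3  32.3] 0.93 [-30. -20.]
-20 4764 [-32.2  31.9] 0.96 [-20. -10.]
-10 5069 [-32.4  31.9] 0.65 [-10.  -0.]
0 5123 [-32.3  32.5] -5.8 [ 0.1 10. ]
10 5412 [-32.3  33.6] -5.82 [10. 20.]
20 5649 [-32.3  30.2] -5.84 [20. 30.]
30 3176 [-31.5  30.3] -5.9 [30.  35.9]
```

Call:
{"api": "carry_out", "payload": {"motion": [{"slide":[-0.004,0,0],"rotation":[0,0,0],"hand":0},{"slide":[-0.005,0,-0.0005],"rotation":[0,0,0],"hand":0},{"slide":[-0.006,0,-0.0005],"rotation":[0,0,0],"hand":0},{"slide":[-0.006,0,-0.0005],"rotation":[0,0,0],"hand":0},{"slide":[-0.006,0,-0.0005],"rotation":[0,0,0],"hand":0},{"slide":[-0.006,0,-0.0005],"rotation":[0,0,0],"hand":0},{"slide":[-0.006,0,-0.0005],"rotation":[0,0,0],"hand":0},{"slide":[-0.006,0,-0.001],"rotation":[0,0,0],"hand":0},{"slide":[-0.006,0,-0.001],"rotation":[0,0,0],"hand":0},{"slide":[0,0,0],"rotation":[0,0,0],"hand":0}]}}

```text
time: 14.1
tool_pos: [469.6, 211.1, 89.7]
tcp_rot: [180.0, -10.0, 9.0]
wrist_force: [0.5, 0.4, -1.6]
gripper_width: 59.3
gripper_force: 48.8
```

```bash
python3 - <<'E'
from h import *
st(); plate("w11",-9,14); print(robot.get_obs()['qpos'])
E
```

```text
t 14.1 F in slope frame (x,y,n) [ 0.28600205  0.35295396 -1.67776503] tip S [-120.05665798    2.12640559  -18.55822834] [179.99931737  -9.98976648   9.02355942]
-120 3527 [-33.3  33. ] 5.76 [-120. -110.]
-110 3337 [-29.9  31.2] 5.79 [-110. -100.]
-100 3467 [-27.8  30.5] 5.81 [-100.  -90.]
-90 3710 [-27.8  30.7] 5.87 [-90. -80.]
-80 3977 [-27.7  30.7] 5.9 [-80. -70.]
-70 4229 [-27.7  30.8] 5.96 [-70. -60.]
-60 2614 [-27.5  30.7] 5.96 [-60.  -54.3]
-50 2145 [-32.5  33.1] -6.32 [-45.6 -40. ]
-40 5115 [-32.4  32.3] -5.81 [-40. -30.]
-30 5455 [-32.4  30.8] -5.78 [-30. -20.]
-20 3116 [-31.7  30. ] -5.89 [-20.  -13.6]
[ 22.1396075   34.19840296 124.81508631 -11.44250469  11.44095421
 114.14742765]
```

Call:
{"api": "carry_out", "payload": {"motion": [{"slide":[0.002,0,-0.01],"rotation":[0,0,0],"hand":0},{"slide":[0.004,0,-0.02],"rotation":[0,0,0],"hand":0},{"slide":[0.005,0,-0.03],"rotation":[0,0,0],"hand":0},{"slide":[0.005,0,-0.03],"rotation":[0,0,0],"hand":0},{"slide":[0.005,0,-0.03],"rotation":[0,0,0],"hand":0},{"slide":[0.005,0,-0.03],"rotation":[0,0,0],"hand":0},{"slide":[0,0,0],"rotation":[0,-0.058,0],"hand":0},{"slide":[0,0,0],"rotation":[0,-0.058,0],"hand":0},{"slide":[0,0,0],"rotation":[0,-0.058,0],"hand":0},{"slide":[0,0,0],"rotation":[0,0,0],"hand":0}]}}

```text
time: 15.4
tool_pos: [470.4, 211.4, 242.6]
tcp_rot: [-180.0, -0.1, 9.0]
wrist_force: [-0.5, 1.1, -0.4]
gripper_width: 58.4
gripper_force: 48.8
```

```bash
cat >> h.py <<'E'
def inhand(n):
    o=robot.get_obs(); T=R.from_euler('xyz',o['tcp_rot'],degrees=True); P,p=save(n)
    Q=T.inv().apply(P.reshape(-1,3)-o['tool_pos']); z0=48
    q=Q[(abs(Q[:,0]-25)<50)&(abs(Q[:,1])<24)&(Q[:,2]>25)&(Q[:,2]<70)]; q=q[abs(q[:,2]-np.median(q[:,2]))<8]
    for _ in range(3):
        A=np.c_[q[:,:2],np.ones(len(q))]; s=np.linalg.lstsq(A,q[:,2],rcond=None)[0]; r=q[:,2]-A@s; q=q[abs(r)<1.5]
    a=Q[(abs(Q[:,2]-np.c_[Q[:,:2],np.ones(len(Q))]@s)<1.5)&(Q[:,0]>12)&(Q[:,0]<90)&(abs(Q[:,1])<40)]  # ahead of the fingers
    L=[a[(a[:,0]>x)&(a[:,0]<x+5)] for x in range(14,60,5)]; L=[[t[:,0].mean(),*np.percentile(t[:,1],[.5,99.5])] for t in L if len(t)>30]; L=np.array(L)
    print("n",len(q),"plane",s.round(4),"rear x",np.percentile(a[:,0],[99,99.9,100]).round(1)); print(L.round(1).tolist())
    print("side line slopes",np.polyfit(L[:,0],L[:,1],1)[0].round(4),np.polyfit(L[:,0],L[:,2],1)[0].round(4),o['tool_pos'],o['tcp_rot'])
    b=Q[(abs(Q[:,2]-np.c_[Q[:,:2],np.ones(len(Q))]@s)<1.5)&(abs(Q[:,1])<18)&(Q[:,0]<0)&(Q[:,0]>-40)]; print("front x",np.percentile(b[:,0],[0,.1,1]).round(1) if len(b) else None)
E
python3 -c "
from h import *
inhand('w12')"
```

```text
n 22462 plane [-4.90000e-03 -4.00000e-03  4.89481e+01] rear x [65.1 65.8 65.8]
[[16.5, -28.7, 30.4], [21.5, -28.7, 30.1], [26.5, -28.8, 30.2], [31.5, -28.9, 30.1], [36.5, -28.9, 30.2], [41.5, -29.0, 30.1], [46.5, -29.0, 29.9], [51.5, -29.1, 30.0], [56.5, -29.1, 29.8], [61.4, -29.2, 29.8]]
side line slopes -0.0109 -0.011 [470.39167554 211.37112792 242.55420209] [-1.79950597e+02 -1.03001873e-01  9.00251948e+00]
front x [-14.6 -14.5 -14.1]
```

Call:
{"api": "carry_out", "payload": {"motion": [{"slide":[0.002,0.039,0],"rotation":[0,0,0],"hand":0},{"slide":[0.002,0.039,0],"rotation":[0,0,0],"hand":0},{"slide":[0.002,0.039,0],"rotation":[0,0,0],"hand":0},{"slide":[0.002,0.039,0],"rotation":[0,0,0],"hand":0},{"slide":[0.002,0.039,0],"rotation":[0,0,0],"hand":0},{"slide":[-0.0183,0.0364,0],"rotation":[0,0,0],"hand":0},{"slide":[-0.0183,0.0364,0],"rotation":[0,0,0],"hand":0},{"slide":[-0.0183,0.0364,0],"rotation":[0,0,0],"hand":0},{"slide":[-0.0183,0.0364,0],"rotation":[0,0,0],"hand":0},{"slide":[-0.0183,0.0364,0],"rotation":[0,0,0],"hand":0}]}}

```text
time: 16.7
tool_pos: [447.5, -174.9, 242.2]
tcp_rot: [180.0, -0.1, 9.0]
wrist_force: [-0.4, -0.5, -0.6]
gripper_width: 58.6
gripper_force: 48.8
```

Call:
{"api": "carry_out", "payload": {"motion": [{"slide":[0,0,0],"rotation":[0,0,0.157],"hand":0},{"slide":[0,0,0],"rotation":[0,0,0.157],"hand":0},{"slide":[0,0,0],"rotation":[0,0,0.157],"hand":0},{"slide":[0,0,0],"rotation":[0,0,0],"hand":0},{"slide":[0,0,0],"rotation":[0,0,0],"hand":0}]}}

```text
time: 17.32
tool_pos: [448.2, -173.8, 242.0]
tcp_rot: [-180.0, -0.1, -17.7]
wrist_force: [-0.2, 0.7, -1.5]
gripper_width: 58.4
gripper_force: 48.9
```

```bash
python3 - <<'E'
from h import *
inhand('w13'); f=np.load("pics/w13.npz"); P=cloud(f,f['d']); d=f['d']
m=(P[...,2]>48)&(P[...,2]<63)&(np.hypot(P[...,0]-557,P[...,1]+210)<55)
print(m.sum(),fitrect(P[m][:,:2],0,0),np.median(P[m][:,2]))
o=robot.get_obs();T=R.from_euler('xyz',o['tcp_rot'],degrees=True); Q=T.inv().apply(P[m]-o['tool_pos']); print("trough in tool",fitrect(Q[:,:2],0,0))
E
```

```text
n 22489 plane [-5.2000e-03 -3.9000e-03  4.8975e+01] rear x [65.8 66.4 66.4]
[[16.5, -28.2, 30.7], [21.5, -28.4, 30.7], [26.5, -28.4, 30.7], [31.5, -28.4, 30.6], [36.5, -28.5, 30.5], [41.5, -28.5, 30.7], [46.5, -28.6, 30.4], [51.5, -28.7, 30.4], [56.5, -28.8, 30.2], [61.6, -28.8, 30.3]]
side line slopes -0.0121 -0.0109 [ 448.15647175 -173.80981557  242.03311584] [-1.79977849e+02 -7.47760049e-02 -1.77499842e+01]
front x [-14.2 -14.  -13.5]
1720 ((555.0, -209.4), -17.34, 64.8, 50.1) 54.795489223164985
trough in tool ((112.4, 1.2), -0.45, 64.8, 50.1)
```

View pics/w13.png

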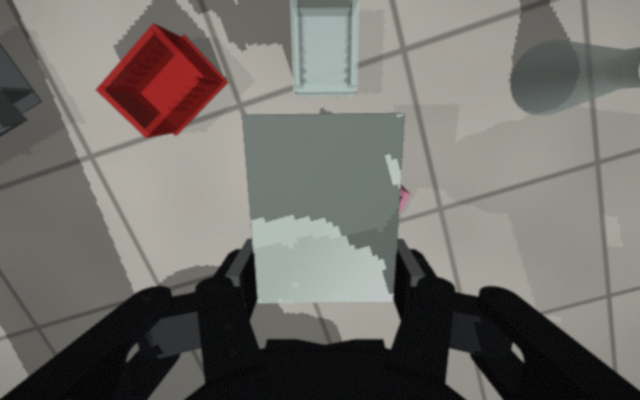

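The plate is in hand and square at (325,210). The clear trough is ahead at (325,45), its far end cut off by the frame. From its near edge, the trough centre is about 115 mm ahead of the TCP.

Call:
{"api": "carry_out", "payload": {"motion": [{"slide":[0.03,0,0],"rotation":[0,-0.006,0.004],"hand":0},{"slide":[0.03,0,0],"rotation":[0,0,0],"hand":0},{"slide":[0.0289,0,0.02],"rotation":[0,0,0],"hand":0},{"slide":[0,0,0.03],"rotation":[0,0,0],"hand":0},{"slide":[0,0,0.03],"rotation":[0,0,0],"hand":0},{"slide":[0,0,0.02],"rotation":[0,0,0],"hand":0},{"slide":[0,0,0.01],"rotation":[0,0,0],"hand":0},{"slide":[0,0,0.01],"rotation":[0,0,0],"hand":0},{"slide":[0,0,0],"rotation":[0,0,0],"hand":0},{"slide":[0,0,0],"rotation":[0,0,0],"hand":0}]}}

```text
time: 18.62
tool_pos: [532.5, -201.5, 122.2]
tcp_rot: [-180.0, 0.3, -18.2]
wrist_force: [-0.3, -0.3, -0.9]
gripper_width: 58.6
gripper_force: 48.8
```

```bash
python3 - <<'E'
from h import *
inhand('w14')
T=R.from_euler('xyz',[180,0,-17.4-.6],degrees=True); m=np.array([557.4,-210.1,0]); print("TCP wanted xy",(m-T.apply([26.1,1.15,0]))[:2])
E
```

```text
n 22477 plane [-5.40000e-03 -3.90000e-03  4.90221e+01] rear x [65.8 66.5 66.5]
[[16.5, -28.3, 30.6], [21.5, -28.3, 30.6], [26.5, -28.5, 30.7], [31.5, -28.4, 30.7], [36.5, -28.5, 30.5], [41.5, -28.5, 30.5], [46.5, -28.5, 30.4], [51.5, -28.7, 30.4], [56.5, -28.6, 30.3], [61.6, -28.7, 30.2]]
side line slopes -0.0092 -0.0094 [ 532.45653035 -201.46892546  122.16866859] [-179.9776433     0.25827141  -18.18753311]
front x [-14.2 -13.8 -13.6]
TCP wanted xy [ 532.93279447 -200.94094145]
```

Call:
{"api": "carry_out", "payload": {"motion": [{"slide":[0.0003,-0.0004,0.004],"rotation":[0,0,0],"hand":0},{"slide":[0,0,0.004],"rotation":[0,0,0],"hand":0},{"slide":[0,0,0.002],"rotation":[0,0,0],"hand":0},{"slide":[0,0,0.001],"rotation":[0,0,0],"hand":0},{"slide":[0,0,0],"rotation":[0,0,0],"hand":0}]}}

```text
time: 19.3
tool_pos: [532.5, -201.1, 110.5]
tcp_rot: [-180.0, 0.3, -18.2]
wrist_force: [-0.1, -0.4, -1.0]
gripper_width: 58.9
gripper_force: 48.8
```

Call:
{"api": "carry_out", "payload": {"motion": [{"slide":[0,0,0.0005],"rotation":[0,0,0],"hand":0},{"slide":[0,0,0.0005],"rotation":[0,0,0],"hand":0},{"slide":[0,0,0],"rotation":[0,0,0],"hand":0}]}}

```text
time: 19.68
tool_pos: [532.6, -201.1, 109.8]
tcp_rot: [-180.0, 0.3, -18.2]
wrist_force: [-0.9, 0.8, 4.8]
gripper_width: 58.8
gripper_force: 49.3
```

Call:
{"api": "carry_out", "payload": {"motion": [{"slide":[0,0,0],"rotation":[0,0,0],"hand":0},{"slide":[0,0,0],"rotation":[0,0,0],"hand":-0.35},{"slide":[0,0,0],"rotation":[0,0,0],"hand":-0.4},{"slide":[0,0,0],"rotation":[0,0,0],"hand":-0.45},{"slide":[0,0,0],"rotation":[0,0,0],"hand":-0.55},{"slide":[0,0,0],"rotation":[0,0,0],"hand":-0.7},{"slide":[0,0,0],"rotation":[0,0,0],"hand":-1},{"slide":[0,0,0],"rotation":[0,0,0],"hand":-1},{"slide":[0,0,0],"rotation":[0,0,0],"hand":-1}], "grip_force": 20}}

```text
time: 20.8
tool_pos: [532.5, -201.0, 109.6]
tcp_rot: [-180.0, 0.3, -18.2]
wrist_force: [-0.4, 0.5, -0.1]
gripper_width: 85.6
gripper_force: 0.0
```

```bash
python3 - <<'E'
from h import *
inhand('w15')
E
```

```text
n 22560 plane [-5.50000e-03 -1.30000e-03  4.87202e+01] rear x [65.8 66.5 66.5]
[[16.5, -28.2, 30.8], [21.5, -28.3, 30.7], [26.5, -28.3, 30.7], [31.5, -28.3, 30.6], [36.5, -28.4, 30.6], [41.5, -28.5, 30.6], [46.5, -28.5, 30.5], [51.5, -28.6, 30.4], [56.5, -28.6, 30.4], [61.5, -28.7, 30.3]]
side line slopes -0.0102 -0.0092 [ 532.5063652  -201.0313928   109.59844661] [-179.97244879    0.30515223  -18.20160469]
front x [-13.9 -13.6 -13.3]
```

Released and free. Raise straight up, back off, and look.

Call:
{"api": "carry_out", "payload": {"motion": [{"slide":[0,0,-0.01],"rotation":[0,0,0],"hand":-1},{"slide":[0,0,-0.02],"rotation":[0,0,0],"hand":-1},{"slide":[0,0,-0.04],"rotation":[0,0,0],"hand":-1},{"slide":[-0.01,0,-0.04],"rotation":[0,0,0],"hand":-1},{"slide":[-0.02,0,-0.04],"rotation":[0,0,0],"hand":-1},{"slide":[-0.02,0,-0.04],"rotation":[0,0,0],"hand":-1},{"slide":[0,0,0],"rotation":[0,0,0],"hand":-1},{"slide":[0,0,0],"rotation":[0,0,0],"hand":-1}]}}

```text
time: 21.85
tool_pos: [486.0, -185.9, 300.1]
tcp_rot: [-180.0, 0.3, -18.2]
wrist_force: [0.2, 0.0, 0.0]
gripper_width: 85.6
gripper_force: 0.0
```

```bash
python3 - <<'E'
from h import *
P,p=save("w16"); near=np.hypot(P[...,0]-557,P[...,1]+210)<60
m=near&(P[...,2]>57)&(P[...,2]<66); print("plate",m.sum(),fitrect(P[m][:,:2],0,0),np.median(P[m][:,2]))
A=np.c_[P[m][:,:2]-[557,-210],np.ones(m.sum())]; print(np.linalg.lstsq(A,P[m][:,2],rcond=None)[0])
t,d=robot.read_camera("top"); cv2.imwrite("pics/top1.png",t[:,:,::-1]); print(np.abs(robot.get_obs()['wrist_force']).max(),robot.get_obs()['time'])
cv2.imwrite("pics/fin.png",np.vstack([p[0:260],t[60:320]])[:,:,::-1])
E
```

```text
plate 5655 ((557.0, -210.3), -17.71, 80.2, 60.0) 60.860892912972375
[-4.57557769e-04 -6.52540332e-04  6.08687450e+01]
0.49978625831389406 21.95
```

View pics/fin.png

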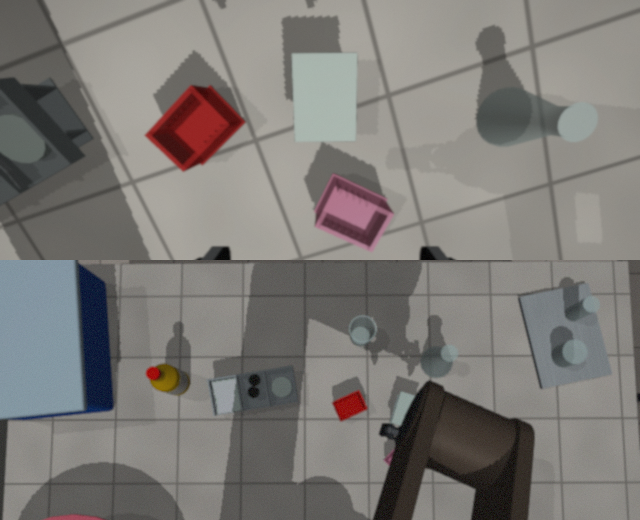

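The plate lies flat on the trough at (325,97) in the upper picture. It is centred within about 0.5 mm and 0.3°, and the other things stand where they were.

```bash
python3 -c "
from plant import robot
print(robot.close_job())"
```

```text
the job is handed in; nothing more can be done
None
```

The top cover plate was slid out over the lip with 7–13 N of press, lifted, and laid flat on the clear trough about 0.5 mm and 0.3° off centre and square; I handed the job in at about 22 s.

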